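Rebuild the vent stack of the kimchi container lid

TASK

Rebuild the vent on the fermentation container's lid: thread the blue wide ring, then the green middle ring, then the red cap (closed end up) onto the stepped steel spindle, lowering each one until it rests on the part below rather than dropping it. Then press on the cap until the stiff black seal carrier at the bottom has slid fully home against its hidden stop, keep about 15 N on it for a second to bed the seal (never as much as 40 N on the lid or its vent parts), and let go. Leave the container, bowl, funnel and pestle where they are.

Things in the scene. Friction and masses are not known exactly. Their poses are not given: they have to be found in the camera images.
- stand: Round beige lid, 160 mm across and 22 mm thick, clipped flat and immovable on the tiled ledge (steel clips at its +x and -x edges, 26 mm high, reach 115 mm out from the axis). Origin: centre of its underside, on the ledge; z is up. A hard steel spindle stands upright in its centre.
- spindle_tip (a point): Top of the steel spindle, on its axis, 100 mm above the ledge. The spindle is in three steps (heights above the ledge): 24 mm diameter up to 50 mm, a cone to 18 mm diameter at 55 mm, 18 mm up to 73 mm, a cone to 12 mm at 77 mm, 12 mm up to 94 mm, a cone to 5 mm at the tip. Mind it when lowering the rings: it comes up to 68 mm above the seated blue ring's underside.
- carrier_top (a point): Centre of the flat top of the black seal carrier, a 54 mm disc round the spindle's foot; the blue ring rests on it. It starts 35 to 47 mm above the ledge. It slides straight down into the lid against about 6 N of friction, no spring, and stays where left. A hard stop hidden in the lid ends its travel 3 to 9 mm below its start; how far differs each time, cannot be seen, only felt.
- wide_ring_center (a point): Blue ring, 60 mm outside diameter, 26 mm bore right through, 24 mm high, about 0.08 kg; lies flat on the ledge. The point is its centre, half-way up. Its bore fits the 24 mm step of the spindle with 1 mm to spare all round.
- mid_ring_center (a point): Green ring, 50 mm outside diameter, 20 mm bore right through, 22 mm high, about 0.05 kg; lies flat on the ledge. The point is its centre, half-way up. Its bore fits the 18 mm step, it cannot pass the 24 mm step.
- cap_center (a point): Red cap, 36 mm outside diameter, 36 mm high, flat closed top 6 mm thick and a 14 mm bore 30 mm deep, open below; about 0.05 kg; stands on the ledge with the closed end up. The point is its centre, half-way up. Its bore fits the 12 mm step, it cannot pass the 18 mm step. Resting on the green ring, its roof clears the spindle tip.
- container: Tall beige open fermentation container, 172 mm across at the rim, 262 mm high; origin at the centre of its underside. Leave it alone.
- bowl: Stainless mixing bowl, 200 mm across, 75 mm high; origin at the centre of its underside. Leave it alone.
- funnel: Orange plastic funnel standing mouth down, 104 mm across, 112 mm high; origin at the centre of its underside. Leave it alone.
- pestle: Wooden pestle lying on the ledge along its own y axis, 170 mm long (from y = -100 mm to +70 mm), 40 mm thick at the +y end; origin on the ledge under it. Leave it alone.
Not all that is in view belongs to the job. There is more than one size of the part that bears cap_center; the job needs the middle-sized.

How it is judged:
On the way, in this order (a step that is already met when the one before it is completed fails the run):
1. the blue wide ring is threaded down onto the black seal carrier (horizontal distance between wide_ring_center and spindle_tip below 0.004 m and z of wide_ring_center in the frame of carrier_top between 0.0095 and 0.0145 m), for 0.2 s.
2. the green ring is threaded down onto the blue ring (all of step 1 and horizontal distance between mid_ring_center and spindle_tip below 0.004 m and z of mid_ring_center in the frame of carrier_top between 0.0325 and 0.0375 m), for 0.2 s.
3. with the red cap on top, the carrier is pressed fully home and kept under at least 11 N for 0.6 s (all of step 2 and horizontal distance between cap_center and spindle_tip below 0.004 m and z of cap_center in the frame of carrier_top between 0.0615 and 0.0665 m and value of joint carrier above 0.0075 m and contact force between carrier and wide_ring above 11 N), for 0.6 s.
At the end, for the whole second after the job is handed in: Blue ring, green ring and red cap sit on the spindle in that order from below, each centred within 4 mm of the spindle axis and resting on the part below within 2.5 mm, closed end of the cap up, all at rest and let go; the black carrier is within 1.5 mm of fully home (all of step 2 and linear speed of each of wide_ring, mid_ring, cap below 0.02 m/s and horizontal distance between cap_center and spindle_tip below 0.004 m and z of cap_center in the frame of carrier_top between 0.0615 and 0.0665 m and value of joint carrier above 0.0075 m and angle between cap_center's own z axis and vertical below 0.12 rad); the robot touches nothing.
It fails at once if the lid, spindle or carrier is pushed with more than 40 N (contact force between any of stand, carrier and anything else above 40 N).
It fails at once if a ring or the cap is dropped over the spindle (falls free faster than 0.5 m/s) ((horizontal distance between wide_ring_center and spindle_tip below 0.05 m and linear speed of wide_ring above 0.5 m/s and contact force between the fingers and wide_ring below 0.3 N) or (horizontal distance between mid_ring_center and spindle_tip below 0.05 m and linear speed of mid_ring above 0.5 m/s and contact force between the fingers and mid_ring below 0.3 N) or (horizontal distance between cap_center and spindle_tip below 0.05 m and linear speed of cap above 0.5 m/s and contact force between the fingers and cap below 0.3 N)).
It fails at once if the container, bowl, funnel or pestle is moved by more than 30 mm (distance of any of container, bowl, funnel, pestle from where it was at the start of the episode above 0.03 m).
It also fails if it takes over 72 s, if anything falls off the work surface, if the arm or the gripper's body presses on something with over 40 N, if the wrist force passes 120 N, or if a joint passes its speed limit or range.

ROBOT

A 6-joint arm with a two-finger parallel gripper is mounted at the origin on the work surface. World frame = base frame: x ahead of the robot, y to its left, z up, the work surface at z = 0. Lengths are in m, angles in rad, forces in N, time in s.
With the tool pointing down it reaches from about 0.3 to 0.775 m from the base axis. Payload 14.6 kg.
Tool frame: the origin (TCP) lies at the very end of the fingers, on their centre line; the grasp point (between the pads) lies 19 mm behind it; y points along the fingers, z is the direction in which the jaws open and shut, and the axes are right-handed (so a half turn about y gives the same grasp; the last joint's range is limited). The gripper opens to 94 mm and grips with 3 to 60 N. Pads are 16 mm wide; open, the fingers measure 119 mm over their backs; the gripper's body (75 mm by 177 mm) begins 78 mm behind the grasp point.
Start: joints at [-1.2, 0.3, 1.521, -0, 1.321, -0.067], TCP at [0.233, -0.498, 0.205] pointing down, gripper open.
Joint ranges: [-3.03, 3.03], [-0.79, 2.21], [0.23, 2.52], [-1.04, 4.18], [0, 3.07], [-2.55, 2.55]. Speed limits (rad/s): [2.22, 2.22, 2.57, 3.14, 3.14, 3.14].

INTERFACE

Orientations are given as [roll, pitch, yaw] about the fixed x, y, z axes, in that order (R = Rz(yaw) Ry(pitch) Rx(roll)).
In Python, from station import get_obs, camera, hand_in, masks_of gives the robot as it stands.
- The arm moves only by the shell command python3 -m jog 'ROWS' [FORCE]. ROWS is text: rows parted by semicolons, each of 7 numbers parted by spaces: the shift along the world's x, y, z in mm, then the turn, a rotation vector about the world's x, y, z in degrees, then the closure, from 0 (fully open) to 1 (shut). A call has 1 to 10 rows; each row is the pose to reach, as a shift and turn from the pose measured when the call began; what a row does not reach only later rows make up. A row lasts 1/12 s, in which the tool goes at most 41.7 mm and 7.16 degrees, less where a joint would pass 70% of its speed; a pose out of reach is approached as far as the arm can. A call with a gripper value outside its range is refused whole. The fingers move at their own pace and stop on an object; FORCE is the grip in N (left out, the last holds). Time passes only in rows, so rows that repeat a pose let the fingers close. It gives the time, the measured TCP pose, the force and the opening at its end, in the units of the state.
- get_obs(): the state, without advancing time (a new reading comes with each control period).
- camera(name): name is "scene" or "top" or "wrist"; returns a dict with "img" (480x640x3 uint8, red, green, blue), "range_z" (480x640 float32, m along the optical axis (not along the pixel's ray), 0 where there is no reading), "fx", "fy", "cx", "cy" (pixels), "rvec" (rotation vector, rad) and "tvec" (3), from world to camera coordinates, as OpenCV has them. Camera axes: x right, y down, z forward; pixel columns grow to the right and rows downward; lengths in m; the calibration is good to about 2 mm. A picture is of the moment at which its call begins.
- hand_in(): hands the job in, once; it reports no verdict.
Trained networks look in the newest picture that a camera, given by its name, has taken for a name from the list of things; names that differ only in an ending like _2 or _b are one class to them, and where a whole thing is asked for, a point or a joint stands for the part that bears it (a point fixed in the world has none). Each returns a list of dicts, best first, with "conf" (0 to 1); they miss things now and then, are a little off and sometimes report something else, mostly with a low value. They report only what shows in the picture. A call takes as long as a camera call. They do not tell look-alikes from the thing itself.
- masks_of(thing, camera): "mask" (480x640 bool, what is visible of it) and "extent" ([left, top, right, bottom] in pixels, round what is visible of it).
The state is a dict: "time_s": time; "qpos": joint angles; "joint_vel": joint speeds; "tau": joint torques, N m; "ee_pos": TCP position; "eef_rot": TCP orientation; "force": force on the tool from outside, world axes, zero at the start; "moment": the same for the moment, N m; "grip_width": finger opening in m.
Only numpy, scipy, OpenCV 4.12 (cv2) and the standard library are available. Lean on these libraries where they do the work, as an engineer would, in place of code of your own. Each camera call takes 0.05 s, during which the arm holds its last target.

## Working session

There is one attempt and no reset: what is moved stays moved. The work goes in short steps, Python scripts to look and compute and a shell command to move; the robot and the scene stay as the last step left them, time stands still between calls to the robot, and variables do not carry over. Pictures are saved under pics/ and viewed, and the job is handed in when it is done.

```bash
ls; mkdir -p pics; cat > h.py <<'E'
import numpy as np, cv2
from station import get_obs, camera, hand_in, masks_of
def save(c,n): cv2.imwrite('pics/'+n, c['img'][:,:,::-1])
def cloud(c):
    R,_=cv2.Rodrigues(np.array(c['rvec'],float)); t=np.array(c['tvec'],float).reshape(3)
    z=c['range_z']; v,u=np.mgrid[0:480,0:640]
    P=np.stack([(u-c['cx'])/c['fx']*z,(v-c['cy'])/c['fy']*z,z],-1)
    W=(P-t)@R
    W[z<=0]=np.nan
    return W
E
python3 - <<'E'
from h import *
np.set_printoptions(precision=4,suppress=True)
print(get_obs())
for n in ['scene','top']:
    c=camera(n); save(c,n+'0.png'); np.savez('c_'+n,**c)
    W=cloud(c)
    for th in ['stand','spindle_tip','carrier_top','wide_ring_center','mid_ring_center','cap_center','container','bowl','funnel','pestle']:
        for m in masks_of(th,n):
            p=W[m['mask']]; p=p[~np.isnan(p[:,0])]
            if len(p)==0: continue
            print(n,th,round(m['conf'],2),np.array(m['extent']),len(p),p.min(0),p.max(0),np.median(p,0))
E
```

```text
pics
{'time_s': 0.0, 'qpos': array([-1.1996,  0.3005,  1.5216, -0.    ,  1.3207, -0.0666]), 'joint_vel': array([-0.0007, -0.0001,  0.0031,  0.0009, -0.0007, -0.0009]), 'tau': array([  0.0005, -53.1812, -35.2741,   0.0709,   0.0244,  -0.0001]), 'ee_pos': array([ 0.2331, -0.4979,  0.2049]), 'eef_rot': array([-1.572 ,  0.0001, -2.7038]), 'force': array([ 0.1772, -0.3946, -0.336 ]), 'moment': array([ 0.005 ,  0.0345, -0.0211]), 'grip_width': 0.09379651299491333}
scene stand 0.74 [209.5 229.8 285.9 306. ] 3598 [ 0.3988 -0.2957 -0.004 ] [ 0.6501 -0.1349  0.0994] [ 0.5554 -0.2138  0.0218]
scene spindle_tip 0.68 [234.3 244.5 261.3 266.8] 342 [ 0.5151 -0.2412  0.0191] [ 0.5633 -0.1896  0.0514] [ 0.5495 -0.2146  0.0374]
scene spindle_tip 0.62 [212.5 232.5 285.7 302. ] 3495 [ 0.4079 -0.2988 -0.0036] [ 0.6501 -0.1368  0.0994] [ 0.5567 -0.2135  0.0218]
scene carrier_top 0.92 [234.7 244.1 260.8 266.6] 321 [ 0.5151 -0.2412  0.0204] [ 0.5633 -0.191   0.0419] [ 0.5499 -0.2154  0.0373]
scene wide_ring_center 0.93 [416.1 225.5 444.9 253.1] 497 [ 0.4663  0.1812 -0.002 ] [0.5282 0.2407 0.026 ] [0.5068 0.
[... 2176 characters left out ...]
9.6 545.3 350.4] 5544 [ 0.2544 -0.5741 -0.0052] [ 0.4543 -0.4015  0.2694] [ 0.3645 -0.5227  0.1275]
top container 0.54 [393.6 160.4 433.4 195.6] 1030 [ 0.6777 -0.3637 -0.0035] [ 0.7757 -0.2659  0.1199] [ 0.7195 -0.3099  0.033 ]
top bowl 0.94 [135.3 140.1 208.6 213.4] 4348 [ 0.6192  0.2347 -0.0094] [0.816  0.4348 0.0846] [0.7261 0.3487 0.0257]
top bowl 0.39 [268.8 197.5 283.6 215.6] 150 [0.6301 0.0398 0.0041] [0.6646 0.0749 0.0439] [0.646  0.0569 0.0344]
top funnel 0.82 [393.3 161.  434.6 194.5] 1065 [ 0.6767 -0.3671 -0.0034] [ 0.7727 -0.2659  0.1199] [ 0.7195 -0.3104  0.032 ]
top pestle 0.91 [267.2 153.1 327.8 167.8] 768 [ 0.7508 -0.0749 -0.0028] [0.7923 0.094  0.0524] [0.7682 0.0226 0.0321]
```

View pics/scene0.png

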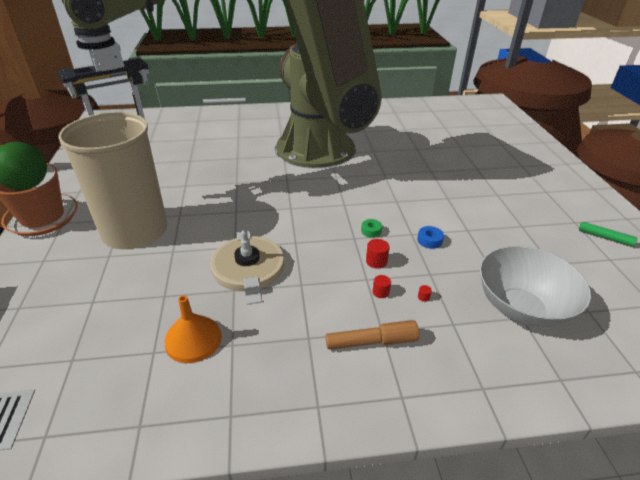

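View pics/top0.png

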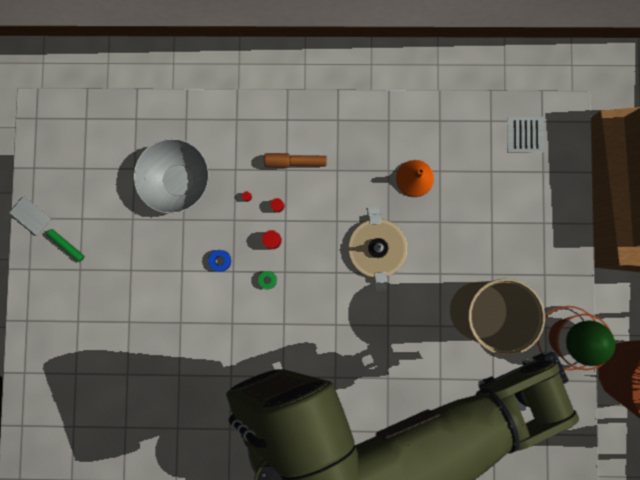

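```bash
python3 - <<'E'
from h import *
np.set_printoptions(precision=4,suppress=True)
for n in ['scene','top']:
    c=np.load(f'c_{n}.npz'); W=cloud(c)
    R,_=cv2.Rodrigues(c['rvec']); print(n,'cam at',-R.T@c['tvec'])
    X,Y,Z=W[...,0],W[...,1],W[...,2]
    def top(x,y,r,z0,z1,lab):
        m=(np.hypot(X-x,Y-y)<r)&(Z>z0)&(Z<z1)
        if m.sum()<4: print(lab,'few',m.sum());return
        pts=np.c_[X[m],Y[m]].astype(np.float32)
        (cc,rr)=cv2.minEnclosingCircle(pts)
        print(lab,m.sum(),'circ',np.round(cc,4),round(rr,4),'mid',(pts.min(0)+pts.max(0))/2,'mean',pts.mean(0),'z',np.median(Z[m]),Z[m].max())
    top(.4965,.212,.045,.017,.04,'blue')
    top(.4447,.081,.04,.015,.04,'green')
    top(.553,.068,.045,.035,.08,'capbig')
    top(.646,.057,.04,.03,.06,'capmid')
    top(.6707,.138,.04,.02,.06,'capsm')
    top(.534,-.215,.04,.030,.06,'carrier')
    top(.534,-.215,.03,.085,.12,'tip')
    top(.534,-.215,.085,.015,.027,'lid')
E
```

```text
scene cam at [ 1.2856 -0.1619  0.6794]
blue 319 circ [0.4971 0.2114] 0.0313 mid [0.4967 0.2112] mean [0.4994 0.2095] z 0.022323934028872054 0.02595050141585808
green 213 circ [0.4464 0.081 ] 0.0257 mid [0.4463 0.08  ] mean [0.4484 0.0799] z 0.020563362520008635 0.02473694309456777
capbig 343 circ [0.5544 0.0679] 0.0254 mid [0.5552 0.0682] mean [0.5594 0.0668] z 0.04737036398988939 0.05173999847718043
capmid 192 circ [0.6485 0.0564] 0.0191 mid [0.6489 0.0564] mean [0.6503 0.0555] z 0.03459464801509332 0.03743385796241538
capsm 103 circ [0.6721 0.1406] 0.0143 mid [0.6724 0.14  ] mean [0.6737 0.1396] z 0.024284006650207926 0.02735192552532195
carrier 359 circ [ 0.5352 -0.2172] 0.0283 mid [ 0.5362 -0.216 ] mean [ 0.5426 -0.2157] z 0.0383776632699016 0.059542087440474865
tip 36 circ [ 0.5372 -0.2154] 0.0056 mid [ 0.5372 -0.2163] mean [ 0.5379 -0.2159] z 0.09312736591176762 0.09938956082520006
lid 2419 circ [ 0.5342 -0.2159] 0.085 mid [ 0.5342 -0.2165] mean [ 0.5461 -0.2164] z 0.02176966953636439 0.026985835962316736
top cam at [ 0.4481 -0.0983  1.6069]
blue 305 circ [0.4971 0.212 ] 0.0305
[... 252 characters left out ...]
536 0.0691] mean [0.5535 0.0695] z 0.048723899735639085 0.059389031364677075
capmid 128 circ [0.6477 0.057 ] 0.0182 mid [0.6477 0.0581] mean [0.6477 0.0575] z 0.035118748519903174 0.043900683641357005
capsm 62 circ [0.6719 0.1424] 0.0131 mid [0.6725 0.1412] mean [0.672  0.1418] z 0.02523784245603096 0.03608465629659547
carrier 293 circ [ 0.5305 -0.217 ] 0.0392 mid [ 0.5305 -0.2189] mean [ 0.5339 -0.2143] z 0.03862625715008739 0.05909424668262247
tip 15 circ [ 0.5339 -0.2143] 0.0055 mid [ 0.5349 -0.2143] mean [ 0.5343 -0.2141] z 0.09524980640145266 0.10029403189679388
lid 2168 circ [ 0.5339 -0.2142] 0.0848 mid [ 0.5339 -0.2144] mean [ 0.5332 -0.2149] z 0.021829022297836096 0.02698797872678828
```

The pictures show the lid and spindle near top (377,248). The rings are at (219,260) and (267,280). The three red caps are at (272,240) large, (277,205) middle and (247,196) small. Depth gives diameters of 50, 36 and 26 mm for the caps, so the job needs the one at (0.648, 0.057). The current yaw clears every neighbour, so I'll keep it throughout.

```bash
python3 -m jog '0 40 20 0 0 0 0;0 80 40 0 0 0 0;20 120 50 0 0 0 0;60 200 50 0 0 0 0;264 710 -60 0 0 0 0;264 710 -60 0 0 0 0;264 710 -60 0 0 0 0;264 710 -60 0 0 0 0;264 710 -60 0 0 0 0;264 710 -60 0 0 0 0' 30
```

```text
time_s: 1.93
ee_pos: [0.3612, -0.1196, 0.21]
eef_rot: [-1.57, 0.001, -2.704]
force: [0.8, -1.1, 0.1]
grip_width: 0.0937
```

```bash
python3 -m jog '136 332 -70 0 0 0 0;136 332 -70 0 0 0 0;136 332 -70 0 0 0 0;136 332 -70 0 0 0 0;136 332 -70 0 0 0 0;136 332 -70 0 0 0 0;136 332 -70 0 0 0 0;136 332 -70 0 0 0 0;136 332 -70 0 0 0 0;136 332 -70 0 0 0 0' 30
python3 - <<'E'
from h import *
np.set_printoptions(precision=4,suppress=True)
print(get_obs()['ee_pos'],get_obs()['qpos'])
c=camera('wrist'); save(c,'w1.png'); np.savez('c_w1',**c); W=cloud(c)
X,Y,Z=W[...,0],W[...,1],W[...,2]
m=(np.hypot(X-.497,Y-.212)<.05)&(Z>.018)&(Z<.035)
pts=np.c_[X[m],Y[m]].astype(np.float32); print(len(pts))
if len(pts)>5: print(cv2.minEnclosingCircle(pts),np.median(Z[m]),pts.min(0),pts.max(0))
E
```

```text
time_s: 2.77
ee_pos: [0.4976, 0.2166, 0.1381]
eef_rot: [-1.571, -0.001, -2.701]
force: [0.2, 0.1, 0.5]
grip_width: 0.0941
[0.4976 0.2166 0.1381] [ 0.3432  0.3488  1.6198 -0.0002  1.1737  1.4731]
2998
((0.4957393407821655, 0.21418553590774536), 0.030010627582669258) 0.024023904906171144 [0.4659 0.1847] [0.5255 0.244 ]
```

View pics/w1.png

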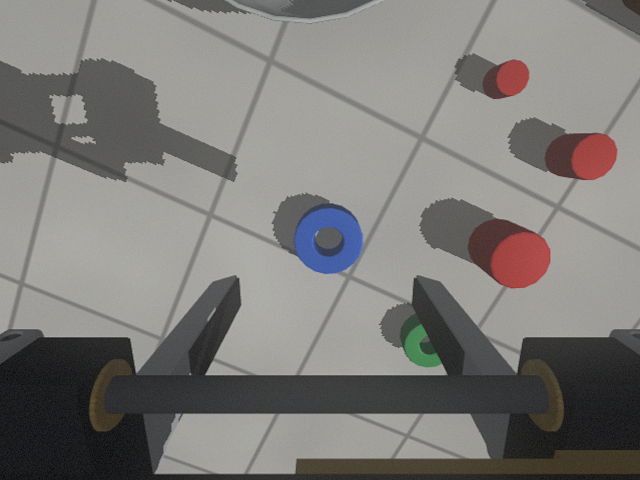

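The wrist picture shows the blue ring at (329,239), centred between the fingers. Its fitted radius is 30.0 mm, as it should be, so I go down and grip.

```bash
python3 -m jog '-2 -2 -40 0 0 0 0;-2 -2 -80 0 0 0 0;-2 -2 -115 0 0 0 0;-2 -2 -134 0 0 0 0;-2 -2 -134 0 0 0 0;-2 -2 -134 0 0 0 0;-2 -2 -134 0 0 0 0.5;-2 -2 -134 0 0 0 0.5;-2 -2 -134 0 0 0 0.5;-2 -2 -134 0 0 0 0.5' 30
```

```text
time_s: 3.65
ee_pos: [0.4953, 0.2124, 0.0053]
eef_rot: [-1.57, -0.0, -2.701]
force: [-0.6, 0.5, 0.8]
grip_width: 0.0705
```

```bash
python3 -m jog '0 1.8 -1.5 0 0 0 0.5;0 1.8 -1.5 0 0 0 0.5;0 1.8 -1.5 0 0 0 0.8;0 1.8 -1.5 0 0 0 0.8;0 1.8 -1.5 0 0 0 0.8;0 1.8 -1.5 0 0 0 0.8;0 1.8 -1.5 0 0 0 0.8;0 1.8 -1.5 0 0 0 0.8' 30
```

```text
time_s: 4.32
ee_pos: [0.4953, 0.2144, 0.004]
eef_rot: [-1.57, 0.0, -2.701]
force: [-0.3, 3.3, 3.4]
grip_width: 0.0595
```

```bash
python3 -m jog '0 0 30 0 0 0 0.8;0 0 70 0 0 0 0.8;0 -20 110 0 0 0 0.8;-15 -454 196 0 0 0 0.8;-15 -454 196 0 0 0 0.8;-15 -454 196 0 0 0 0.8;-15 -454 196 0 0 0 0.8;-15 -454 196 0 0 0 0.8;-15 -454 196 0 0 0 0.8;-15 -454 196 0 0 0 0.8' 30
```

```text
time_s: 5.15
ee_pos: [0.4846, -0.0919, 0.1696]
eef_rot: [-1.57, -0.0, -2.701]
force: [1.0, -0.0, -1.0]
grip_width: 0.0588
```

```bash
python3 -m jog '-5 -148 30 0 0 0 0.8;-5 -148 30 0 0 0 0.8;-5 -148 30 0 0 0 0.8;-5 -148 30 0 0 0 0.8;-5 -148 30 0 0 0 0.8;-5 -148 30 0 0 0 0.8;-5 -148 30 0 0 0 0.8' 30
cat > sp.py <<'E'
from h import *
import sys
np.set_printoptions(precision=4,suppress=True)
n=sys.argv[1]
o=get_obs();print(o['ee_pos'],o['grip_width'],o['force'])
c=camera('wrist'); save(c,n+'.png'); np.savez('c_'+n,**c); W=cloud(c)
X,Y,Z=W[...,0],W[...,1],W[...,2]
for a,b in [(.02,.025),(.03,.042),(.085,.095),(.095,.104),(.056,.072),(.0785,.093)]:
    m=(np.hypot(X-.535,Y+.2145)<.1)&(Z>a)&(Z<b)
    if a>.03: m&=np.hypot(X-.535,Y+.2145)<.03
    pts=np.c_[X[m],Y[m]].astype(np.float32)
    if len(pts)>3: print(a,b,len(pts),cv2.minEnclosingCircle(pts),pts.mean(0),np.median(Z[m]))
# held ring
p=o['ee_pos']
m=(np.hypot(X-p[0],Y-p[1])<.045)&(Z>p[2]+.01)&(Z<p[2]+.03)
pts=np.c_[X[m],Y[m]].astype(np.float32)
print('held',len(pts)); 
if len(pts)>3:
    print(cv2.minEnclosingCircle(pts),np.median(Z[m]))
E
python3 sp.py w2
```

```text
time_s: 5.73
ee_pos: [0.4793, -0.2394, 0.199]
eef_rot: [-1.572, -0.001, -2.701]
force: [-0.2, -0.1, -0.9]
grip_width: 0.0592
[ 0.4793 -0.2394  0.199 ] 0.05922141042293553 [-0.1758 -0.0516 -0.937 ]
0.02 0.025 17406 ((0.5337202548980713, -0.21240215003490448), 0.09280647337436676) [ 0.5374 -0.2118] 0.022402245433317078
0.03 0.042 2080 ((0.533662736415863, -0.213728129863739), 0.027006912976503372) [ 0.5342 -0.2133] 0.038773114886562786
0.085 0.095 40 ((0.533488392829895, -0.21343238651752472), 0.006065879948437214) [ 0.5348 -0.2126] 0.09416117682489822
0.095 0.104 118 ((0.5332751274108887, -0.213964581489563), 0.005778255872428417) [ 0.534  -0.2135] 0.09709652232669462
0.056 0.072 13 ((0.5338085293769836, -0.21347913146018982), 0.008971934206783772) [ 0.5398 -0.2112] 0.06479798288693307
0.0785 0.093 13 ((0.5325899124145508, -0.21301089227199554), 0.005943529773503542) [ 0.5375 -0.2117] 0.08527351050360613
held 10469
((0.4888313412666321, -0.23442986607551575), 0.04167691245675087) 0.2190468269897992
```

View pics/w2.png

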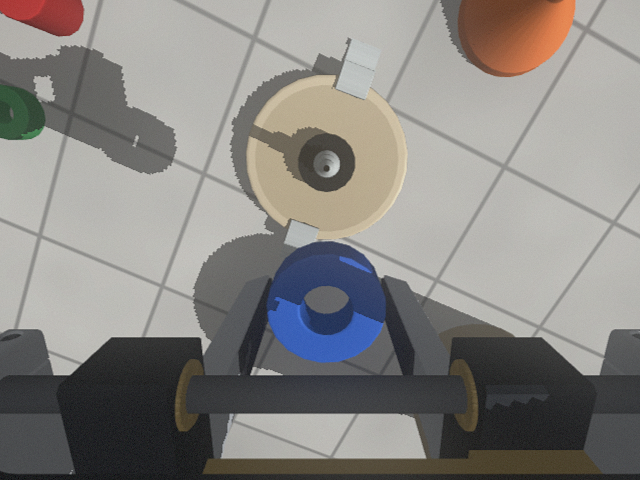

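```bash
cat > held.py <<'E'
from h import *
import sys
np.set_printoptions(precision=4,suppress=True)
# arg: npz, color, tcp x y z
c=np.load(sys.argv[1]); col=sys.argv[2]; p=np.array([float(a) for a in sys.argv[3:6]]); R0=float(sys.argv[6])
W=cloud(c); im=c['img'].astype(int); r,g,b=im[...,0],im[...,1],im[...,2]
m={'b':(b>r+40)&(b>g+20),'g':(g>r+40)&(g>b+30),'r':(r>g+50)&(r>b+50)}[col]
d=np.hypot(W[...,0]-p[0],W[...,1]-p[1])
m&=d<.05
Z=W[...,2]; zt=np.percentile(Z[m],[50,80,95]); print('z',zt-p[2], m.sum())
m&=abs(Z-zt[1])<.002
P=np.c_[W[...,0][m],W[...,1][m]].astype(np.float32)
print(len(P),cv2.minEnclosingCircle(P),'rel',np.array(cv2.minEnclosingCircle(P)[0])-p[:2])
mm=m.astype(np.uint8)
# boundary fit with known-radius circle
from scipy.optimize import least_squares
h=cv2.convexHull(P)[:,0]
s=least_squares(lambda q:np.hypot(h[:,0]-q[0],h[:,1]-q[1])-R0,p[:2],loss='soft_l1',f_scale=.0005)
print('fixedR',s.x,s.x-p[:2],np.abs(s.fun).mean())
E
python3 held.py c_w2.npz b .4793 -.2394 .199 .030
```

```text
z [0.02   0.0206 0.0211] 9259
8097 ((0.47921496629714966, -0.23919305205345154), 0.029944946989417076) rel [-0.0001  0.0002]
fixedR [ 0.4791 -0.239 ] [-0.0002  0.0004] 0.000497053269084588
```

```bash
python3 -m jog '20 10 -10 0 0 0 0.8;40 20 -30 0 0 0 0.8;54 25.5 -60 0 0 0 0.8;54 25.5 -80 0 0 0 0.8;54 25.5 -85 0 0 0 0.8;54 25.5 -85 0 0 0 0.8;54 25.5 -85 0 0 0 0.8' 30; python3 sp.py w3
```

```text
time_s: 6.37
ee_pos: [0.5337, -0.2133, 0.1152]
eef_rot: [-1.571, -0.001, -2.7]
force: [-1.0, 0.2, -0.2]
grip_width: 0.0593
[ 0.5337 -0.2133  0.1152] 0.059290299035319155 [-0.9583  0.2181 -0.2448]
0.02 0.025 18138 ((0.5335489511489868, -0.21351218223571777), 0.09316728264093399) [ 0.5542 -0.203 ] 0.022481051402055426
0.03 0.042 1533 ((0.53583824634552, -0.21230252087116241), 0.02661317214369774) [ 0.5476 -0.2071] 0.0388340986373208
0.095 0.104 18 ((0.5302345752716064, -0.21477681398391724), 0.0031997247133404016) [ 0.5302 -0.2146] 0.0969856072904838
held 10458
((0.543259859085083, -0.20831900835037231), 0.041588086634874344) 0.13525101557657926
```

View pics/w3.png

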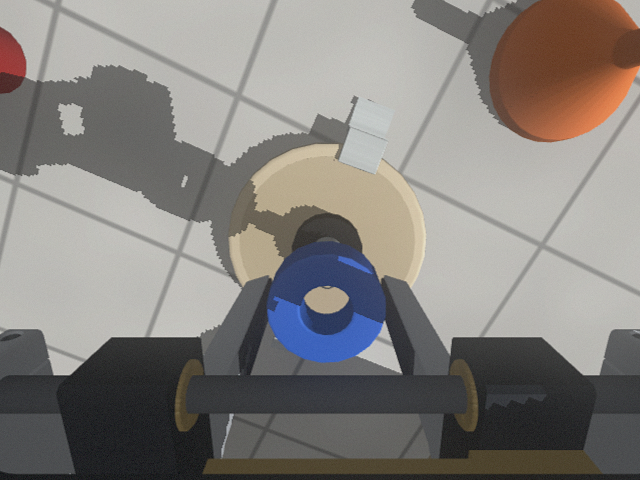

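The tip shows through the ring's front bore edge at (327,285), so the ring is aligned over it. I'll lower it in stages.

```bash
python3 -m jog '0 -0.5 -8 0 0 0 0.8;0 -0.5 -16 0 0 0 0.8;0 -0.5 -24 0 0 0 0.8;0 -0.5 -32 0 0 0 0.8;0 -0.5 -40 0 0 0 0.8;0 -0.5 -44 0 0 0 0.8;0 -0.5 -44 0 0 0 0.8' 30
python3 -m jog '0 0 -3 0 0 0 0.8;0 0 -7 0 0 0 0.8;0 0 -11 0 0 0 0.8;0 0 -15 0 0 0 0.8;0 0 -15 0 0 0 0.8;0 0 -15 0 0 0 0.8' 30
```

```text
time_s: 7.0
ee_pos: [0.5334, -0.2139, 0.0705]
eef_rot: [-1.571, -0.001, -2.7]
force: [-0.5, 0.4, -0.7]
grip_width: 0.0589
time_s: 7.5
ee_pos: [0.5333, -0.2138, 0.0553]
eef_rot: [-1.572, -0.001, -2.7]
force: [-0.4, -0.6, -1.4]
grip_width: 0.059
```

```bash
python3 -m jog '0 0 -3 0 0 0 0.8;0 0 -6 0 0 0 0.8;0 0 -9 0 0 0 0.8;0 0 -11 0 0 0 0.8;0 0 -11 0 0 0 0.8' 30;
python3 -m jog '0 0 -1 0 0 0 0.8;0 0 -2 0 0 0 0.8;0 0 -2 0 0 0 0.8' 30
```

```text
time_s: 7.92
ee_pos: [0.5331, -0.2137, 0.0437]
eef_rot: [-1.572, -0.002, -2.7]
force: [-0.3, 0.0, -1.6]
grip_width: 0.0593
time_s: 8.17
ee_pos: [0.5333, -0.2138, 0.0419]
eef_rot: [-1.572, -0.001, -2.7]
force: [-0.9, 0.3, 0.7]
grip_width: 0.0589
```

```bash
python3 -m jog '0 0 -0.7 0 0 0 0.8;0 0 -0.7 0 0 0 0.8;0 0 -0.7 0 0 0 0.8' 30
```

```text
time_s: 8.42
ee_pos: [0.5333, -0.2139, 0.0414]
eef_rot: [-1.572, -0.001, -2.7]
force: [-1.9, 0.8, 5.4]
grip_width: 0.059
```

Contact felt at 5–6 N, so the ring is on the carrier. Release and withdraw.

```bash
python3 -m jog '0 0 0 0 0 0 0.3;0 0 0 0 0 0 0.2;0 0 0 0 0 0 0.1;0 0 0 0 0 0 0;0 0 15 0 0 0 0;0 0 45 0 0 0 0;0 0 85 0 0 0 0;0 0 120 0 0 0 0;0 0 130 0 0 0 0' 30
python3 - <<'E'
from h import *
np.set_printoptions(precision=4,suppress=True)
c=camera('wrist'); save(c,'w4.png'); np.savez('c_w4',**c)
o=get_obs();print(o['ee_pos'],o['grip_width'],o['force'])
E
python3 held.py c_w4.npz b .5334 -.2138 .04 .03
```

```text
time_s: 9.17
ee_pos: [0.5349, -0.2145, 0.1771]
eef_rot: [-1.566, 0.003, -2.7]
force: [0.5, 0.7, 1.3]
grip_width: 0.0939
[ 0.5348 -0.2145  0.1765] 0.09387244278096639 [0.1866 0.3672 1.498 ]
z [0.0215 0.0221 0.0227] 2700
2573 ((0.5334717631340027, -0.21317274868488312), 0.029715504497289658) rel [0.0001 0.0006]
fixedR [ 0.5335 -0.2133] [0.0001 0.0005] 0.0007459170179439874
```

View pics/w4.png

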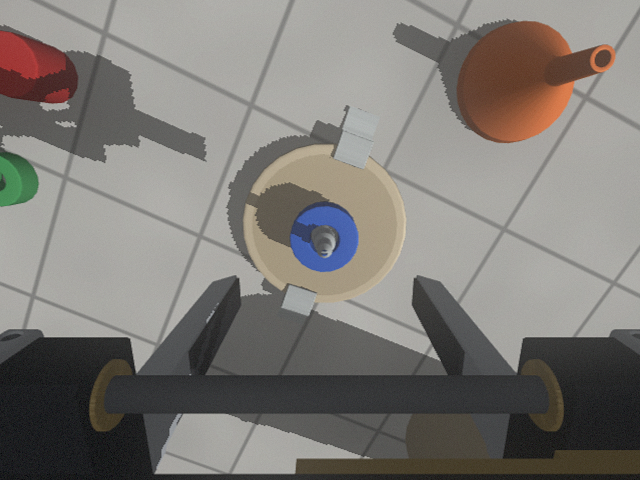

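The blue ring is seated: centre at (325,238), top at 62 mm, which is the carrier at 38.5 mm plus 24 mm. Next, the green ring.

```bash
python3 -m jog '-89 296 -38 0 0 0 0;-89 296 -38 0 0 0 0;-89 296 -38 0 0 0 0;-89 296 -38 0 0 0 0;-89 296 -38 0 0 0 0;-89 296 -38 0 0 0 0;-89 296 -38 0 0 0 0;-89 296 -38 0 0 0 0;-89 296 -38 0 0 0 0;-89 296 -38 0 0 0 0' 25
python3 - <<'E'
from h import *
np.set_printoptions(precision=4,suppress=True)
c=camera('wrist'); save(c,'w5.png'); np.savez('c_w5',**c)
o=get_obs();print(o['ee_pos'],o['grip_width'],o['force'],o['eef_rot'],o['joint_vel'])
E
python3 held.py c_w5.npz g .446 .081 0 .025
```

```text
time_s: 10.05
ee_pos: [0.4453, 0.0819, 0.1375]
eef_rot: [-1.566, 0.002, -2.698]
force: [0.3, -0.9, 0.6]
grip_width: 0.0938
[0.4457 0.0812 0.1377] 0.09385053650089054 [-0.8692  0.3391  0.6469] [-1.5662  0.0022 -2.6996] [-0.0289 -0.0021 -0.0105 -0.0008  0.0047 -0.0001]
z [0.0221 0.0227 0.0232] 1945
1893 ((0.44450992345809937, 0.08379765599966049), 0.024458661675453186) rel [-0.0015  0.0028]
fixedR [0.4443 0.0839] [-0.0017  0.0029] 0.0009793308352842544
```

View pics/w5.png

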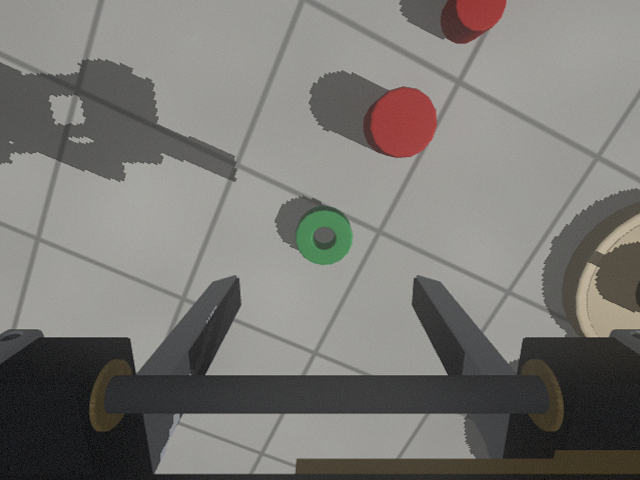

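```bash
python3 -m jog '-1.3 2.6 -40 0.2 0.22 0 0;-1.3 2.6 -80 0.2 0.22 0 0;-1.3 2.6 -115 0.2 0.22 0 0.2;-1.3 2.6 -133 0.2 0.22 0 0.4;-1.3 2.6 -133 0.2 0.22 0 0.4;-1.3 2.6 -133 0.2 0.22 0 0.4;-1.3 2.6 -133 0.2 0.22 0 0.4' 25;python3 -c "
from h import *
o=get_obs();print(o['ee_pos'],o['eef_rot'])"
```

```text
time_s: 10.68
ee_pos: [0.4445, 0.0828, 0.0044]
eef_rot: [-1.571, -0.0, -2.701]
force: [0.8, 0.3, 0.0]
grip_width: 0.064
[0.44454086 0.08275539 0.00437587] [-1.57115032e+00 -2.99574482e-04 -2.70114918e+00]
```

```bash
python3 -m jog '0 1 0 0 0 0 0.4;0 1 0 0 0 0 0.5;0 1 0 0 0 0 0.8;0 1 0 0 0 0 0.8;0 1 0 0 0 0 0.8;0 1 0 0 0 0 0.8;0 1 0 0 0 0 0.8' 25
python3 -m jog '0 0 40 0 0 0 0.8;0 0 80 0 0 0 0.8;0 -20 120 0 0 0 0.8;35 -323 196 0 0 0 0.8;35 -323 196 0 0 0 0.8;35 -323 196 0 0 0 0.8;35 -323 196 0 0 0 0.8;35 -323 196 0 0 0 0.8;35 -323 196 0 0 0 0.8;35 -323 196 0 0 0 0.8' 25
```

```text
time_s: 11.27
ee_pos: [0.4447, 0.0837, 0.0046]
eef_rot: [-1.571, 0.0, -2.701]
force: [0.2, -1.2, 3.2]
grip_width: 0.0498
time_s: 12.1
ee_pos: [0.4767, -0.2175, 0.1949]
eef_rot: [-1.571, 0.0, -2.701]
force: [1.2, -0.1, 0.1]
grip_width: 0.05
```

```bash
python3 -m jog '3 -22 5 0 0 0 0.8;3 -22 5 0 0 0 0.8;3 -22 5 0 0 0 0.8;3 -22 5 0 0 0 0.8' 25
python3 sp.py w6; python3 -c "
from h import *
print(get_obs()['eef_rot'])"
```

```text
time_s: 12.43
ee_pos: [0.4794, -0.2387, 0.1994]
eef_rot: [-1.572, -0.0, -2.701]
force: [0.2, 0.3, -1.1]
grip_width: 0.0501
[ 0.4794 -0.2387  0.1994] 0.050059180712431095 [ 0.2383  0.3248 -1.0727]
0.02 0.025 16363 ((0.533926784992218, -0.21317368745803833), 0.0927848294377327) [ 0.5382 -0.2114] 0.022419067161951186
0.03 0.042 78 ((0.532829999923706, -0.21371924877166748), 0.013024729676544666) [ 0.5284 -0.2136] 0.037506451344672495
0.085 0.095 39 ((0.5330790281295776, -0.21371586620807648), 0.006019899155944586) [ 0.5343 -0.213 ] 0.09430206054068084
0.095 0.104 122 ((0.5338897705078125, -0.2133360654115677), 0.0059807379730045795) [ 0.5341 -0.2132] 0.09704938692905125
0.056 0.072 2875 ((0.5334177613258362, -0.21376606822013855), 0.029689375311136246) [ 0.5345 -0.2136] 0.06146162627704808
0.0785 0.093 14 ((0.5364769697189331, -0.21161575615406036), 0.005018911324441433) [ 0.538  -0.2109] 0.0857803831441242
held 7545
((0.4890313148498535, -0.23373064398765564), 0.037057291716337204) 0.21678580929803418
[-1.57199117e+00 -2.12267665e-04 -2.70017117e+00]
```

View pics/w6.png

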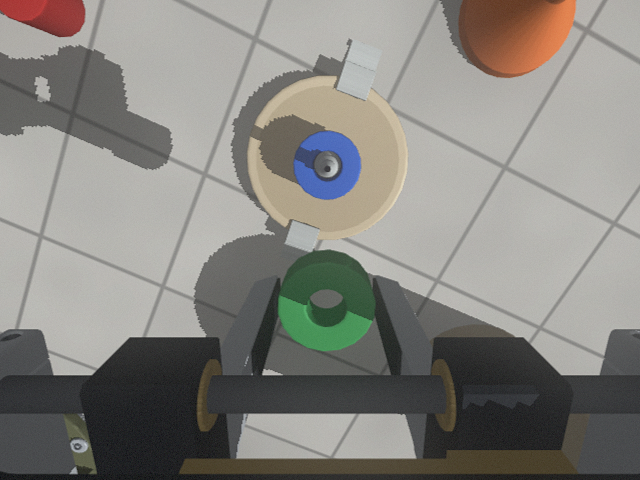

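```bash
python3 held.py c_w6.npz g .4794 -.2387 .1994 .025
```

```text
z [0.0174 0.0179 0.0184] 2721
2624 ((0.47634318470954895, -0.23831869661808014), 0.024381181225180626) rel [-0.0031  0.0004]
fixedR [ 0.4799 -0.2379] [0.0005 0.0008] 0.001531475154133523
```

```bash
sed -i "s/(g>r+40)&(g>b+30)/(g>r*1.4+8)\&(g>b*1.2+5)/" held.py; python3 held.py c_w6.npz g .4794 -.2387 .1994 .025
```

```text
z [0.0174 0.0179 0.0184] 4948
4388 ((0.47900041937828064, -0.23813936114311218), 0.024810902774333954) rel [-0.0004  0.0006]
fixedR [ 0.4791 -0.2378] [-0.0003  0.0009] 0.000867768504980004
```

```bash
python3 -m jog '20 10 -10 0 0 0 0.8;40 20 -30 0 0 0 0.8;54 24.6 -60 0 0 0 0.8;54 24.6 -80 0 0 0 0.8;54 24.6 -82 0 0 0 0.8;54 24.6 -82 0 0 0 0.8;54 24.6 -82 0 0 0 0.8' 25
python3 -m jog '0 0 -8 0 0 0 0.8;0 0 -16 0 0 0 0.8;0 0 -24 0 0 0 0.8;0 0 -30 0 0 0 0.8;0 0 -32 0 0 0 0.8;0 0 -32 0 0 0 0.8' 25
```

```text
time_s: 13.07
ee_pos: [0.5338, -0.2136, 0.1189]
eef_rot: [-1.571, 0.001, -2.7]
force: [0.1, 0.2, 0.4]
grip_width: 0.05
time_s: 13.57
ee_pos: [0.5335, -0.2135, 0.0862]
eef_rot: [-1.572, -0.0, -2.7]
force: [-0.2, -0.1, -0.1]
grip_width: 0.0497
```

```bash
python3 -m jog '0 -0.4 -3 0 0 0 0.8;0 -0.4 -6 0 0 0 0.8;0 -0.4 -9 0 0 0 0.8;0 -0.4 -12 0 0 0 0.8;0 -0.4 -12 0 0 0 0.8' 25
```

```text
time_s: 13.98
ee_pos: [0.5333, -0.2138, 0.0735]
eef_rot: [-1.572, -0.001, -2.7]
force: [-0.8, -0.0, -0.5]
grip_width: 0.0496
```

```bash
python3 -m jog '0 0 -2 0 0 0 0.8;0 0 -4 0 0 0 0.8;0 0 -6 0 0 0 0.8;0 0 -6.5 0 0 0 0.8;0 0 -6.5 0 0 0 0.8' 25
```

```text
time_s: 14.4
ee_pos: [0.5332, -0.2137, 0.0668]
eef_rot: [-1.573, -0.001, -2.7]
force: [0.2, -0.2, -1.0]
grip_width: 0.0501
```

```bash
python3 -m jog '0 0 -0.5 0 0 0 0.8;0 0 -1 0 0 0 0.8;0 0 -1 0 0 0 0.8' 25; python3 -m jog '0 0 -0.7 0 0 0 0.8;0 0 -0.7 0 0 0 0.8;0 0 -0.7 0 0 0 0.8' 25
```

```text
time_s: 14.65
ee_pos: [0.5333, -0.2138, 0.066]
eef_rot: [-1.572, -0.0, -2.7]
force: [0.3, -0.5, 1.4]
grip_width: 0.0497
time_s: 14.9
ee_pos: [0.5334, -0.2138, 0.0656]
eef_rot: [-1.572, -0.0, -2.7]
force: [0.1, 0.3, 4.6]
grip_width: 0.05
```

```bash
python3 -m jog '0 0 0 0 0 0 0.3;0 0 0 0 0 0 0.2;0 0 0 0 0 0 0.1;0 0 0 0 0 0 0;0 0 15 0 0 0 0;0 0 45 0 0 0 0;0 0 85 0 0 0 0;0 0 110 0 0 0 0;0 0 110 0 0 0 0;0 0 110 0 0 0 0' 25
python3 - <<'E'
from h import *
np.set_printoptions(precision=4,suppress=True)
c=camera('wrist'); save(c,'w7.png'); np.savez('c_w7',**c)
o=get_obs();print(o['ee_pos'],o['grip_width'],o['force'],o['eef_rot'])
E
python3 held.py c_w7.npz g .5334 -.2138 .0616 .025
```

```text
time_s: 15.73
ee_pos: [0.5337, -0.214, 0.1765]
eef_rot: [-1.57, 0.001, -2.7]
force: [-0.2, -0.6, -0.8]
grip_width: 0.0939
[ 0.5332 -0.2138  0.175 ] 0.09403493913899197 [ 0.1368  0.2569 -0.2971] [-1.5724 -0.0005 -2.6998]
z [0.0214 0.022  0.0226] 2158
2093 ((0.5330894589424133, -0.21344611048698425), 0.024685902521014214) rel [-0.0003  0.0004]
fixedR [ 0.5331 -0.213 ] [-0.0003  0.0008] 0.0008712274491309787
```

View pics/w7.png

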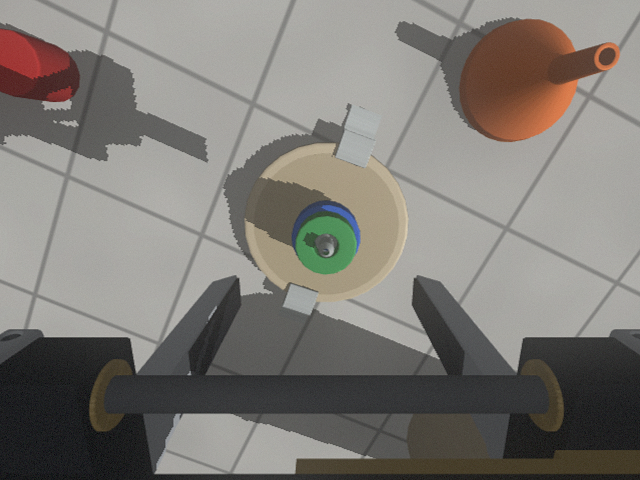

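The green ring is seated, with its top at 83.6 mm and its centre at (327,244). Now the middle-sized cap.

```bash
python3 -m jog '114 272 -25 0 0 0 0;114 272 -25 0 0 0 0;114 272 -25 0 0 0 0;114 272 -25 0 0 0 0;114 272 -25 0 0 0 0;114 272 -25 0 0 0 0;114 272 -25 0 0 0 0;114 272 -25 0 0 0 0;114 272 -25 0 0 0 0;114 272 -25 0 0 0 0' 25
python3 - <<'E'
from h import *
np.set_printoptions(precision=4,suppress=True)
c=camera('wrist'); save(c,'w8.png'); np.savez('c_w8',**c)
o=get_obs();print(o['ee_pos'],o['grip_width'],o['force'],o['eef_rot'])
E
python3 held.py c_w8.npz r .647 .058 0 .018
```

```text
time_s: 16.62
ee_pos: [0.6465, 0.0579, 0.1483]
eef_rot: [-1.573, -0.003, -2.699]
force: [-0.3, -1.0, 0.9]
grip_width: 0.094
[0.6466 0.0572 0.1489] 0.09389122239744692 [ 0.3695 -0.3771  0.0092] [-1.5729 -0.0022 -2.7005]
z [0.0361 0.0366 0.0371] 1271
1231 ((0.647617757320404, 0.05920283496379852), 0.01769351027905941) rel [0.0006 0.0012]
fixedR [0.6472 0.0593] [0.0002 0.0013] 0.0006678333515299935
```

View pics/w8.png

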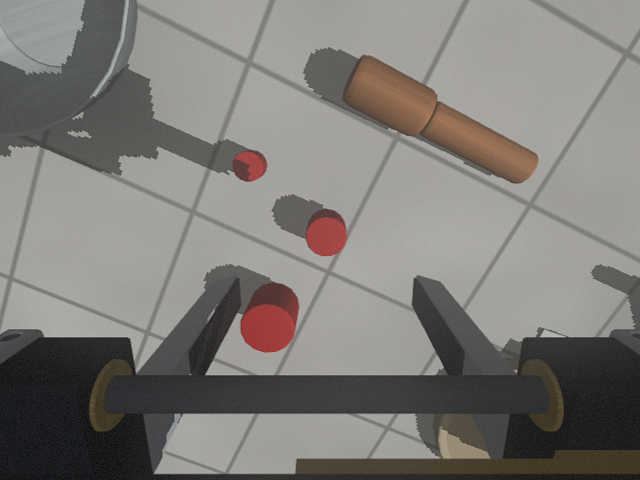

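```bash
python3 -m jog '0.8 2 -40 -0.05 -0.16 0 0;0.8 2 -80 -0.05 -0.16 0 0;0.8 2 -115 -0.05 -0.16 0 0.2;0.8 2 -142 -0.05 -0.16 0 0.5;0.8 2 -142 -0.05 -0.16 0 0.5;0.8 2 -142 -0.05 -0.16 0 0.5;0.8 2 -142 -0.05 -0.16 0 0.5' 30
```

```text
time_s: 17.25
ee_pos: [0.6476, 0.058, 0.0078]
eef_rot: [-1.571, 0.001, -2.702]
force: [-0.0, 0.6, 0.5]
grip_width: 0.0643
```

```bash
python3 -m jog '-0.2 1.2 -1 0 0 0 0.55;-0.2 1.2 -1 0 0 0 0.6;-0.2 1.2 -1 0 0 0 0.9;-0.2 1.2 -1 0 0 0 0.9;-0.2 1.2 -1 0 0 0 0.9;-0.2 1.2 -1 0 0 0 0.9;-0.2 1.2 -1 0 0 0 0.9;-0.2 1.2 -1 0 0 0 0.9' 40
```

```text
time_s: 17.92
ee_pos: [0.6476, 0.0592, 0.0073]
eef_rot: [-1.57, 0.001, -2.702]
force: [-1.6, 0.2, 5.2]
grip_width: 0.0356
```

```bash
python3 -m jog '0 0 40 0 0 0 0.9;0 0 80 0 0 0 0.9;0 -10 120 0 0 0 0.9;-168 -298 203 0 0 0 0.9;-168 -298 203 0 0 0 0.9;-168 -298 203 0 0 0 0.9;-168 -298 203 0 0 0 0.9;-168 -298 203 0 0 0 0.9;-168 -298 203 0 0 0 0.9;-168 -298 203 0 0 0 0.9' 40
```

```text
time_s: 18.75
ee_pos: [0.5036, -0.1965, 0.1982]
eef_rot: [-1.57, 0.001, -2.702]
force: [0.9, -1.1, -0.5]
grip_width: 0.0359
```

```bash
python3 -m jog '-24 -42 10 0 0 0 0.9;-24 -42 10 0 0 0 0.9;-24 -42 10 0 0 0 0.9;-24 -42 10 0 0 0 0.9;-24 -42 10 0 0 0 0.9' 40
python3 sp.py w9; python3 held.py c_w9.npz r $(python3 -c "
from h import *
print(*get_obs()['ee_pos'])") .018
```

```text
time_s: 19.17
ee_pos: [0.4801, -0.2374, 0.2076]
eef_rot: [-1.571, 0.001, -2.701]
force: [0.0, 0.4, -0.7]
grip_width: 0.0357
[ 0.4801 -0.2374  0.2076] 0.03569788102868677 [ 0.027   0.428  -0.6745]
0.02 0.025 15607 ((0.5336291790008545, -0.2136470377445221), 0.09316202998161316) [ 0.538  -0.2114] 0.022402368927066048
0.03 0.042 31 ((0.5290873646736145, -0.21605205535888672), 0.002908160677179694) [ 0.5292 -0.2161] 0.03688939864327756
0.085 0.095 43 ((0.5345053672790527, -0.21506811678409576), 0.01664101518690586) [ 0.5347 -0.2126] 0.09404352998329808
0.095 0.104 112 ((0.5293319225311279, -0.21510444581508636), 0.003368355566635728) [ 0.534  -0.2134] 0.09710644173497496
0.056 0.072 630 ((0.5334173440933228, -0.21356512606143951), 0.029718151316046715) [ 0.5435 -0.2114] 0.060931891933907564
0.0785 0.093 2328 ((0.5332778692245483, -0.21367697417736053), 0.02500731684267521) [ 0.5336 -0.2133] 0.08293253646728904
held 5788
((0.489471435546875, -0.23243959248065948), 0.03007637709379196) 0.23604323479990744
z [0.0288 0.0293 0.0298] 2940
2924 ((0.4796459972858429, -0.237002432346344), 0.017541103065013885) rel [-0.0005  0.0003]
fixedR [ 0.4797 -0.2374] [-0.0005 -0.0001] 0.0008111599635146773
```

View pics/w9.png

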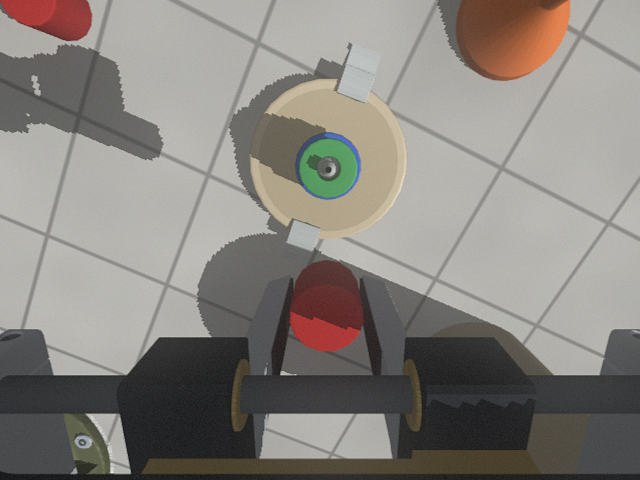

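```bash
python3 -m jog '20 10 -10 0 0 0 0.9;40 20 -30 0 0 0 0.9;53.6 23.6 -60 0 0 0 0.9;53.6 23.6 -85 0 0 0 0.9;53.6 23.6 -89 0 0 0 0.9;53.6 23.6 -89 0 0 0 0.9;53.6 23.6 -89 0 0 0 0.9' 40;python3 -c "
from h import *
print(get_obs()['ee_pos'])"
```

```text
time_s: 19.8
ee_pos: [0.5343, -0.2134, 0.1198]
eef_rot: [-1.571, 0.001, -2.699]
force: [-0.5, 0.3, -0.5]
grip_width: 0.0362
[ 0.53426425 -0.21340141  0.11976192]
```

```bash
python3 -m jog '-0.5 -0.4 0 0 0 0 0.9;-0.5 -0.4 -4 0 0 0 0.9;-0.5 -0.4 -8 0 0 0 0.9;-0.5 -0.4 -12 0 0 0 0.9;-0.5 -0.4 -16 0 0 0 0.9;-0.5 -0.4 -16 0 0 0 0.9' 40
```

```text
time_s: 20.3
ee_pos: [0.5334, -0.2137, 0.1028]
eef_rot: [-1.572, 0.0, -2.7]
force: [-0.2, 0.6, 0.3]
grip_width: 0.0357
```

```bash
python3 -m jog '0 0 -3 0 0 0 0.9;0 0 -6 0 0 0 0.9;0 0 -9 0 0 0 0.9;0 0 -11 0 0 0 0.9;0 0 -11 0 0 0 0.9' 40
```

```text
time_s: 20.72
ee_pos: [0.5334, -0.2137, 0.0914]
eef_rot: [-1.572, 0.0, -2.7]
force: [1.9, -0.8, -2.9]
grip_width: 0.036
```

```bash
python3 -m jog '0 0 -0.7 0 0 0 0.9;0 0 -0.7 0 0 0 0.9;0 0 -0.7 0 0 0 0.9' 40; python3 -m jog '0 0 -0.7 0 0 0 0.9;0 0 -0.7 0 0 0 0.9;0 0 -0.7 0 0 0 0.9' 40
```

```text
time_s: 20.97
ee_pos: [0.5334, -0.2137, 0.0907]
eef_rot: [-1.572, 0.001, -2.7]
force: [1.8, -0.6, -2.4]
grip_width: 0.0364
time_s: 21.22
ee_pos: [0.5335, -0.2138, 0.0902]
eef_rot: [-1.571, 0.001, -2.7]
force: [0.8, -0.1, 1.0]
grip_width: 0.0357
```

```bash
python3 -m jog '0 0 -0.7 0 0 0 0.9;0 0 -0.7 0 0 0 0.9;0 0 -0.7 0 0 0 0.9' 50; python3 -m jog '0 0 -1 0 0 0 0.9;0 0 -1 0 0 0 0.9;0 0 -1 0 0 0 0.9' 50
```

```text
time_s: 21.47
ee_pos: [0.5336, -0.2138, 0.0897]
eef_rot: [-1.571, 0.001, -2.7]
force: [-0.1, 0.5, 4.0]
grip_width: 0.0357
time_s: 21.72
ee_pos: [0.5335, -0.2138, 0.0886]
eef_rot: [-1.571, 0.001, -2.7]
force: [-0.3, -0.6, 4.0]
grip_width: 0.0352
```

```bash
python3 -m jog '0 0 -0.5 0 0 0 0.9;0 0 -1 0 0 0 0.9;0 0 -1 0 0 0 0.9;0 0 -1 0 0 0 0.9' 50; python3 -m jog '0 0 -0.5 0 0 0 0.9;0 0 -1 0 0 0 0.9;0 0 -1 0 0 0 0.9;0 0 -1 0 0 0 0.9' 50; python3 sp.py w10;  python3 held.py c_w10.npz r $(python3 -c "
from h import *
print(*get_obs()['ee_pos'])") .018
```

```text
time_s: 22.05
ee_pos: [0.5335, -0.2138, 0.0875]
eef_rot: [-1.571, 0.001, -2.7]
force: [0.1, -0.5, 2.4]
grip_width: 0.0358
time_s: 22.38
ee_pos: [0.5338, -0.2139, 0.0874]
eef_rot: [-1.57, 0.001, -2.7]
force: [-1.9, 2.0, 11.4]
grip_width: 0.0354
[ 0.5338 -0.2139  0.0874] 0.03541268935308259 [-1.9385  1.9798 11.3796]
0.02 0.025 21855 ((0.5336731672286987, -0.21270820498466492), 0.0929374098777771) [ 0.5544 -0.2029] 0.022465164060628928
0.03 0.042 133 ((0.5457924604415894, -0.2065044343471527), 0.026278728619217873) [ 0.5566 -0.2021] 0.03916632254843939
0.085 0.095 538 ((0.543811023235321, -0.20870909094810486), 0.026442060247063637) [ 0.5458 -0.2078] 0.09086572136534568
0.095 0.104 740 ((0.5442818403244019, -0.20999950170516968), 0.02815503440797329) [ 0.5457 -0.2093] 0.09968307515871122
0.056 0.072 1477 ((0.5350643992424011, -0.21337226033210754), 0.029101291671395302) [ 0.5511 -0.206 ] 0.058368705334118386
0.0785 0.093 1711 ((0.5439672470092773, -0.2088998556137085), 0.024773044511675835) [ 0.5476 -0.2067] 0.08042302314598139
held 5743
((0.5432614684104919, -0.208703875541687), 0.02998608537018299) 0.11581670679367553
z [0.0288 0.0293 0.0298] 3308
3286 ((0.5335694551467896, -0.21308505535125732), 0.017650175839662552) rel [-0.0003  0.0008]
fixedR [ 0.5335 -0.2128] [-0.0003  0.001 ] 0.000703363410594531
```

The force jumped to 11 N with no further travel after about 3 mm, so this is probably the stop. I'll press harder to confirm.

```bash
python3 -m jog '0 0 -1.2 0 0 0 0.9;0 0 -1.4 0 0 0 0.9;0 0 -1.4 0 0 0 0.9;0 0 -1.4 0 0 0 0.9' 60
```

```text
time_s: 22.77
ee_pos: [0.5342, -0.2139, 0.0873]
eef_rot: [-1.57, 0.002, -2.699]
force: [-4.0, 2.4, 17.0]
grip_width: 0.0351
```

```bash
python3 -m jog '-0.5 0 -1.5 0 0 0 0.9;-0.5 0 -1.5 0 0 0 0.9;-0.5 0 -1.5 0 0 0 0.9;-0.5 0 -1.5 0 0 0 0.9;-0.5 0 -1.5 0 0 0 0.9;-0.5 0 -1.5 0 0 0 0.9;-0.5 0 -1.5 0 0 0 0.9;-0.5 0 -1.5 0 0 0 0.9;-0.5 0 -1.5 0 0 0 0.9;-0.5 0 -1.5 0 0 0 0.9' 60
python3 -c "
from h import *
o=get_obs();print(o['ee_pos'],o['force'],o['moment'])"
```

```text
time_s: 23.6
ee_pos: [0.5341, -0.2139, 0.0873]
eef_rot: [-1.569, 0.004, -2.699]
force: [-4.3, 2.7, 18.5]
grip_width: 0.0355
[ 0.5341235  -0.21392927  0.08734654] [-4.3111643   2.74724361 18.4503577 ] [ 0.71393067  0.93713114 -0.01807282]
```

```bash
python3 -m jog '-0.5 0 0.3 0 0 0 0.9;-0.5 0 0.3 0 0 0 0.4;-0.5 0 0.3 0 0 0 0.2;-0.5 0 0.3 0 0 0 0;-0.5 0 0.3 0 0 0 0;-0.5 0 20 0 0 0 0;-0.5 0 50 0 0 0 0;-0.5 0 90 0 0 0 0;-0.5 0 90 0 0 0 0;-0.5 0 90 0 0 0 0' 40
python3 sp.py w11;  python3 held.py c_w11.npz r .5335 -.2138 .0806 .018; python3 -c "
from h import *
o=get_obs();print(o['ee_pos'],o['eef_rot'])"
```

```text
time_s: 24.43
ee_pos: [0.5343, -0.2143, 0.1793]
eef_rot: [-1.566, 0.006, -2.7]
force: [0.0, -0.0, -0.6]
grip_width: 0.0917
[ 0.5343 -0.2143  0.1793] 0.09170369105186453 [ 0.0365 -0.0264 -0.5699]
0.02 0.025 15207 ((0.5335294604301453, -0.2150251567363739), 0.09311795234680176) [ 0.5408 -0.21  ] 0.02249031934613597
0.03 0.042 48 ((0.5464129447937012, -0.20667648315429688), 0.025785347446799278) [ 0.5567 -0.203 ] 0.03940932353724785
0.085 0.095 114 ((0.5391828417778015, -0.21059589087963104), 0.01688198931515217) [ 0.5467 -0.207 ] 0.08985541198361036
0.095 0.104 118 ((0.5391479730606079, -0.2108193337917328), 0.016866594552993774) [ 0.5468 -0.2072] 0.09931724575483244
0.056 0.072 740 ((0.5346031785011292, -0.21384881436824799), 0.02932583913207054) [ 0.5498 -0.2077] 0.05835024749381195
0.0785 0.093 940 ((0.5332551598548889, -0.2133663296699524), 0.02481931447982788) [ 0.5434 -0.2082] 0.08026157323031313
held 1
z [0.0356 0.0362 0.0367] 1773
1712 ((0.5336918234825134, -0.21333594620227814), 0.017705518752336502) rel [0.0002 0.0005]
fixedR [ 0.5337 -0.2136] [0.0002 0.0002] 0.0006950012726475176
[ 0.53364195 -0.21398973  0.17739626] [-1.56806702  0.00388747 -2.69951783]
```

View pics/w11.png

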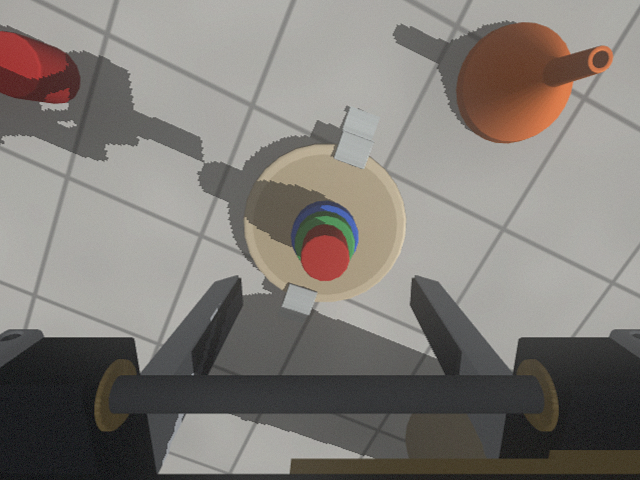

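The stack is in order at (325,255), with the cap top at 116.8 mm. To rule out a jam, I'll press once more with closed fingers on the cap's top.

```bash
python3 -m jog '0 0.2 0 0.06 0.27 0 0.5;0 0.2 0 0.06 0.27 0 1;0 0.2 0 0.06 0.27 0 1;0 0.2 -10 0.06 0.27 0 1;0 0.2 -25 0.06 0.27 0 1;0 0.2 -40 0.06 0.27 0 1;0 0.2 -50 0.06 0.27 0 1;0 0.2 -56 0.06 0.27 0 1;0 0.2 -56 0.06 0.27 0 1;0 0.2 -56 0.06 0.27 0 1' 30
python3 -m jog '0 0 -2 0 0 0 1;0 0 -3 0 0 0 1;0 0 -3 0 0 0 1;0 0 -3 0 0 0 1' 30
```

```text
time_s: 25.32
ee_pos: [0.5337, -0.2138, 0.1215]
eef_rot: [-1.571, 0.0, -2.699]
force: [-0.7, -0.5, 0.5]
grip_width: 0.0311
time_s: 25.65
ee_pos: [0.5338, -0.2138, 0.1187]
eef_rot: [-1.571, 0.0, -2.699]
force: [0.8, -0.3, -0.1]
grip_width: 0.0045
```

```bash
python3 -m jog '0 0 -1 0 0 0 1;0 0 -1.5 0 0 0 1;0 0 -1.5 0 0 0 1;0 0 -1.5 0 0 0 1' 30
python3 -m jog '0 0 -0.8 0 0 0 1;0 0 -0.8 0 0 0 1;0 0 -0.8 0 0 0 1;0 0 -0.8 0 0 0 1' 30
```

```text
time_s: 25.98
ee_pos: [0.5338, -0.2138, 0.1172]
eef_rot: [-1.571, 0.0, -2.7]
force: [0.9, 0.1, -0.6]
grip_width: 0.0006
time_s: 26.32
ee_pos: [0.5339, -0.2139, 0.1165]
eef_rot: [-1.571, 0.0, -2.7]
force: [-0.7, -0.4, 1.1]
grip_width: 0.0004
```

```bash
python3 -m jog '0 0 -0.8 0 0 0 1;0 0 -0.8 0 0 0 1;0 0 -0.8 0 0 0 1;0 0 -0.8 0 0 0 1' 30
python3 -m jog '0 0 -1.2 0 0 0 1;0 0 -1.2 0 0 0 1;0 0 -1.2 0 0 0 1;0 0 -1.2 0 0 0 1' 30
```

```text
time_s: 26.65
ee_pos: [0.5342, -0.214, 0.1164]
eef_rot: [-1.57, 0.001, -2.699]
force: [-0.9, 0.6, 6.9]
grip_width: 0.0006
time_s: 26.98
ee_pos: [0.5345, -0.2142, 0.1164]
eef_rot: [-1.569, 0.002, -2.699]
force: [-3.8, 1.3, 11.7]
grip_width: 0.0005
```

```bash
python3 -m jog '-0.5 0.2 -1.7 0 0 0 1;-0.5 0.2 -1.7 0 0 0 1;-0.5 0.2 -1.7 0 0 0 1;-0.5 0.2 -1.7 0 0 0 1;-0.5 0.2 -1.7 0 0 0 1;-0.5 0.2 -1.7 0 0 0 1;-0.5 0.2 -1.7 0 0 0 1;-0.5 0.2 -1.7 0 0 0 1;-0.5 0.2 -1.7 0 0 0 1;-0.5 0.2 -1.7 0 0 0 1' 30
```

```text
time_s: 27.82
ee_pos: [0.5345, -0.2142, 0.1163]
eef_rot: [-1.567, 0.003, -2.699]
force: [-3.2, 2.5, 14.7]
grip_width: 0.0006
```

It is rigid at 15 N, with 0.1 mm of movement, so the carrier is on its stop. Withdraw and check.

```bash
python3 -m jog '0 0 1 0 0 0 1;0 0 5 0 0 0 1;0 0 20 0 0 0 1;0 0 50 0 0 0 1;0 0 80 0 0 0 0.5;0 0 80 0 0 0 0;0 0 80 0 0 0 0;0 0 80 0 0 0 0' 30
python3 sp.py w12;  python3 held.py c_w12.npz r .5335 -.2138 .0806 .018
python3 - <<'E'
from h import *
c=camera('scene'); save({'img':cv2.resize(c['img'][180:380,140:460],(800,500))},'s12.png')
E
```

```text
time_s: 28.48
ee_pos: [0.5342, -0.214, 0.1955]
eef_rot: [-1.568, 0.003, -2.699]
force: [-0.6, -0.2, -1.1]
grip_width: 0.024
[ 0.5342 -0.214   0.1955] 0.02400475660116586 [-0.6348 -0.1831 -1.0978]
0.02 0.025 13803 ((0.5337679982185364, -0.21243968605995178), 0.09262126684188843) [ 0.5416 -0.2094] 0.022481373140194386
0.03 0.042 46 ((0.5467658042907715, -0.20720529556274414), 0.025688324123620987) [ 0.5566 -0.2029] 0.03918943313557732
0.085 0.095 100 ((0.5388022661209106, -0.2108691930770874), 0.017053866758942604) [ 0.5468 -0.2072] 0.09017767271273334
0.095 0.104 101 ((0.5392453670501709, -0.21091440320014954), 0.01692572608590126) [ 0.5468 -0.2073] 0.09994207843319221
0.056 0.072 667 ((0.5339802503585815, -0.21367952227592468), 0.029414037242531776) [ 0.5495 -0.208 ] 0.05833229608994785
0.0785 0.093 853 ((0.5332311391830444, -0.21340630948543549), 0.024920454248785973) [ 0.5432 -0.2082] 0.08025499776839232
held 1002
((0.5433868765830994, -0.20912504196166992), 0.024124911054968834) 0.21646987705901255
z [0.0356 0.0361 0.0367] 1586
1528 ((0.533668041229248, -0.2132788449525833), 0.017733780667185783) rel [0.0002 0.0005]
fixedR [ 0.5335 -0.2135] [0.     0.0003] 0.0006466591214276421
```

View pics/s12.png

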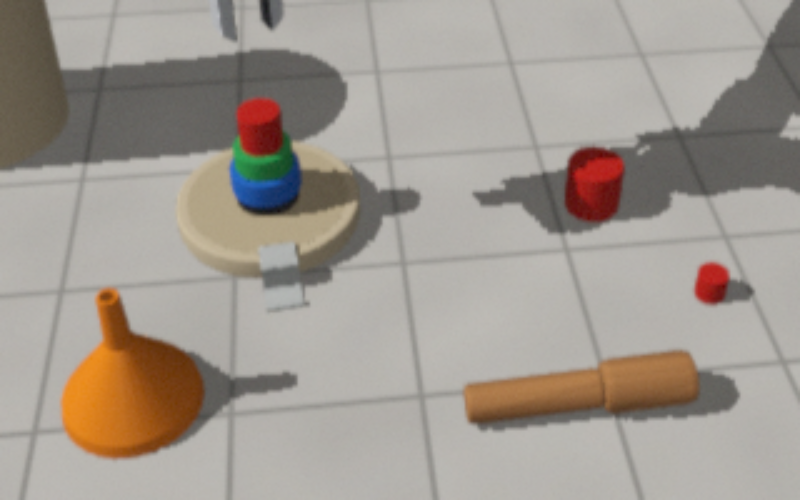

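The stack is upright and in order at (262,160), and the cap top height hasn't changed since the first press. I'm handing in.

```bash
python3 -c "
from h import *
print(hand_in())"
```

```text
the job is handed in; nothing more can be done
None
```

The vent is rebuilt and handed in at about 28.6 s of the 72 s. The blue ring, green ring and middle-sized red cap were each lowered onto the part below until light contact (about 1–5 N), then let go.

- **Pressing:** with the cap gripped, I pushed until the carrier stopped about 3 mm down, then held 17–18.5 N for over 0.8 s. After releasing, I pressed on the cap's top with closed fingers, and it did not give at 12–15 N. The highest downward force I read was about 18.5 N.
- **Final checks:** all three parts measured within about 0.5 mm of the spindle axis. Top heights were 58.3 mm for blue, 80.3 mm for green and 116.7 mm for the cap. The gripper was clear, and the funnel and pestle had not visibly moved; I did not measure them again, and the container and bowl were not checked.
- **Uncertain:** travel read as 2.7–3.1 mm, which is the very bottom of the stated 3–9 mm. I take it as the stop because it held rigid in both presses, but I could not see the stop itself. There were also sideways forces of up to about 4 N during the presses.

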